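Shut the test reader's tray and start it

TASK

The test reader's tray stands open with a cassette clipped in it. With the fingertips, gently push the tray fully home; then press the round start key well down, lightly, let it spring back up and withdraw. Do not press the square key or the bar key, and leave the tubes, bottle, pens, cap and spare cassette where they are: nothing is to be grasped or lifted.

Things in the scene. Friction and masses are not known exactly. Their poses are not given: they have to be found in the camera images.
- reader: White bench test reader, fixed to the table, 200 mm deep (x) by 240 mm wide (y). Origin: centre of its underside on the table. Its front, with the tray, faces its own -x, towards the robot; +y is its left as the robot sees it. The front deck (x -100 to +12 mm) is 60 mm high; the screen housing behind it (x +12 to +98 mm) is 114 mm high. The three keys stand in a row along y on the deck, at x = -55 mm and y = -66, 0, +66 mm; which key is at which place varies.
- tray (a joint): How far the sample tray is out, in m: 0 fully home, up to 0.085. It slides along the reader's x, against about 1.5 N of friction and a slight damping, and stays where it is left; a solid stop at 0. Starts 0.055 to 0.08 out. A white cassette is clipped into it and rides along.
- tray_front (a point): Middle of the outer face of the tray's upright front plate (grey, 72 mm wide, from 9 to 45 mm above the table, 8 mm thick); this point is 27 mm above the table. Axes as the reader's: push it along the reader's +x. When home it stands at x = -112 mm of the reader, 12 mm in front of the reader's front face.
- round_key_base: The start key: the one with the round cap (white, 30 mm across), on the reader's front deck, its base a fixed black plate 44 x 44 x 6 mm. Origin: centre of the plate's underside, 60 mm above the table; the cap's top is 19 mm above the origin (79 mm above the table). Axes parallel to the reader's.
- round_key (a joint): How far the round key is pressed down, in m: 0 up, 0.007 fully down. A spring returns it: about 1 N to begin, 6 N fully down. The press registers at 0.004 and deeper.
- round_key_top (a point): Middle of the top of the round key's cap; moves down with it.
- square_key_base: The square key (white cap, 28 x 28 mm), on the reader's front deck, its base a fixed black plate 44 x 44 x 6 mm. Origin: centre of the plate's underside, 60 mm above the table; the cap's top is 19 mm above the origin (79 mm above the table). Axes parallel to the reader's.
- square_key (a joint): How far the square key is pressed, in m, as the round key.
- bar_key_base: The bar key (narrow white cap, 36 mm along x by 12 mm along y), on the reader's front deck, its base a fixed black plate 44 x 44 x 6 mm. Origin: centre of the plate's underside, 60 mm above the table; the cap's top is 19 mm above the origin (79 mm above the table). Axes parallel to the reader's.
- bar_key (a joint): How far the bar key is pressed, in m, as the round key.
- buffer_bottle: Loose white dropper bottle, 32 mm across, 75 mm tall, standing left of the tray (the reader's +y side). Origin: centre of its underside.
- pen: Loose ballpoint pen lying to the right of the tray, 140 mm long along its x, 12 mm thick. Origin: underside at mid-length.
- spare_cassette: Loose white test cassette lying flat on the table, 70 x 21 x 5 mm. Origin: centre of its underside.
- marker: Loose black marker lying left of the reader, 120 mm long along its x, 18 mm thick. Origin: underside at mid-length.
- tube_cap: Loose small stopper, 16 mm across, 15 mm high, standing near the tray on its right. Origin: centre of its underside.
- tube0: Loose clear sample tube standing in a hole of the white rack right of the reader; 12 mm thick, 17 mm at its rim, 53 mm long, of which 31 mm stand above the rack (top 61 mm above the table). Origin: centre of its underside.
- tube1: Loose clear sample tube standing in a hole of the white rack right of the reader; 12 mm thick, 17 mm at its rim, 53 mm long, of which 31 mm stand above the rack (top 61 mm above the table). Origin: centre of its underside.
- tube2: Loose clear sample tube standing in a hole of the white rack right of the reader; 12 mm thick, 17 mm at its rim, 53 mm long, of which 31 mm stand above the rack (top 61 mm above the table). Origin: centre of its underside.

How it is judged:
By the outcome, as a careful person would: the job done as asked, in the order asked, and still so for the second after the job is handed in, with the robot touching nothing.
It also fails if it takes over 45 s, if anything falls off the work surface, if the arm or the gripper's body presses on something with over 40 N, if the wrist force passes 120 N, or if a joint passes its speed limit or range.

ROBOT

A 6-joint arm with a two-finger parallel gripper is mounted at the origin on the work surface. World frame = base frame: x ahead of the robot, y to its left, z up, the work surface at z = 0. Lengths are in mm, angles in rad, forces in N, time in s.
With the tool pointing down it reaches from about 300 to 775 mm from the base axis. Payload 14.6 kg.
Tool frame: the origin (TCP) lies at the very end of the fingers, on their centre line; the grasp point (between the pads) lies 19 mm behind it; y points along the fingers, z is the direction in which the jaws open and shut, and the axes are right-handed (so a half turn about y gives the same grasp; the last joint's range is limited). The gripper opens to 94 mm and grips with 3 to 60 N. Pads are 16 mm wide; open, the fingers measure 119 mm over their backs; the gripper's body (75 mm by 177 mm) begins 78 mm behind the grasp point.
Start: joints at [-0.067, 0.3, 1.521, -0, 1.321, -0.067], TCP at [549.99, -0.002, 205.446] pointing down, gripper open.
Joint ranges: [-3.03, 3.03], [-0.79, 2.21], [0.23, 2.52], [-1.04, 4.18], [0, 3.07], [-2.55, 2.55]. Speed limits (rad/s): [2.22, 2.22, 2.57, 3.14, 3.14, 3.14].

INTERFACE

Orientations are given as [roll, pitch, yaw] about the fixed x, y, z axes, in that order (R = Rz(yaw) Ry(pitch) Rx(roll)).
In Python, from cell import monitor, optics, manip gives the robot as it stands.
- The arm moves only by the shell command python3 -m creep 'ROWS' [FORCE]. ROWS is JSON, a list of rows, each an object of numbers: "tx", "ty", "tz": the shift along the tool's x, y, z scaled (see below); "turn": the turn about the tool's y scaled (see below); "fingers": the finger opening in mm, from 0 to 94. In form: [{"tx": .., "ty": .., "tz": .., "turn": .., "fingers": ..}, ...]. A call has 1 to 20 rows; each row is the pose to reach, as a shift and turn from the pose measured when the call began, along the tool's axes at that moment, turning the shorter way round; what a row does not reach only later rows make up. The controller multiplies each number of a shift by 200 mm and each number of a turn by pi rad. A row lasts 1/10 s, in which the tool goes at most 50 mm and 8.59 degrees, less where a joint would pass 70% of its speed; a pose out of reach is approached as far as the arm can. A call with a number of a shift or a turn outside -1 to 1 is refused whole. A call with a gripper value outside its range is refused whole. The fingers move at their own pace and stop on an object; FORCE is the grip in N (left out, the last holds). Time passes only in rows, so rows that repeat a pose let the fingers close. It gives the time, the measured TCP pose, the force and the opening at its end, in the units of the state.
- monitor.read_state(): the state, without advancing time (a new reading comes with each control period).
- optics.camera(name): name is "scene" or "side" or "wrist"; returns a dict with "frame" (400x640x3 uint8, red, green, blue), "range_z" (400x640 float32, mm along the optical axis (not along the pixel's ray), 0 where there is no reading), "fx", "fy", "cx", "cy" (pixels), "R" (3x3) and "t" (3): a world point X has camera coordinates R X + t; the wrist camera has in their place "mount" (4x4, takes a point from camera to tool coordinates, whose origin is the TCP and whose axes are the tool frame's). Camera axes: x right, y down, z forward; pixel columns grow to the right and rows downward; lengths in mm; the calibration is good to about 2 mm. The wrist camera is an equidistant fisheye: a pixel r from the principal point sees the ray r / f radians off the axis. A picture is of the moment at which its call begins: read the wrist's pose just before it.
- manip.sign_off(): hands the job in, once; it reports no verdict.
The state is a dict: "clock": time; "joints": joint angles; "qd": joint speeds; "effort": joint torques, N m; "eef_pos": TCP position; "eef_rot": TCP orientation; "wrist_force": force on the tool from outside, world axes, zero at the start; "moment": the same for the moment, N m; "finger_gap": finger opening in mm.
Only numpy, scipy, OpenCV 4.12 (cv2) and the standard library are available. Lean on these libraries where they do the work, as an engineer would, in place of code of your own. Each camera call takes 0.05 s, during which the arm holds its last target.

## Working session

There is one attempt and no reset: what is moved stays moved. The work goes in short steps, Python scripts to look and compute and a shell command to move; the robot and the scene stay as the last step left them, time stands still between calls to the robot, and variables do not carry over. Pictures are saved under pics/ and viewed, and the job is handed in when it is done.

```bash
mkdir -p pics; python3 - <<'E'
from cell import monitor, optics
import cv2,numpy as np
s=monitor.read_state();print({k:np.round(v,3).tolist() for k,v in s.items()})
for n in ["scene","side"]:
    c=optics.camera(n);np.save(f"pics/{n}_z.npy",c["range_z"]);cv2.imwrite(f"pics/{n}0.png",c["frame"][:,:,::-1])
    print(n,c["fx"],c["cx"],c["cy"],np.round(c["R"],4).tolist(),np.round(c["t"],1).tolist())
E
```

```text
{'clock': 0.0, 'joints': [-0.067, 0.3, 1.522, -0.0, 1.321, -0.067], 'qd': [-0.001, 0.0, 0.001, -0.001, 0.0, -0.001], 'effort': [-0.002, -53.181, -35.274, 0.071, 0.024, -0.0], 'eef_pos': [549.742, 0.025, 204.898], 'eef_rot': [-1.572, 0.0, -1.571], 'wrist_force': [0.483, 0.228, -0.708], 'moment': [-0.013, -0.009, 0.013], 'finger_gap': 94.061}
scene 400.6988797196908 320.1315623664717 196.38599279062927 [[0.4416, 0.8972, 0.0011], [0.7128, -0.3501, -0.6078], [-0.5449, 0.2691, -0.7941]] [-278.7, -340.0, 1274.6]
side 371.90603894836545 321.7837375631171 203.5891330446601 [[0.9993, -0.0345, 0.0144], [-0.0167, -0.7564, -0.6539], [0.0335, 0.6532, -0.7564]] [-576.8, 74.4, 810.2]
```

View pics/scene0.png

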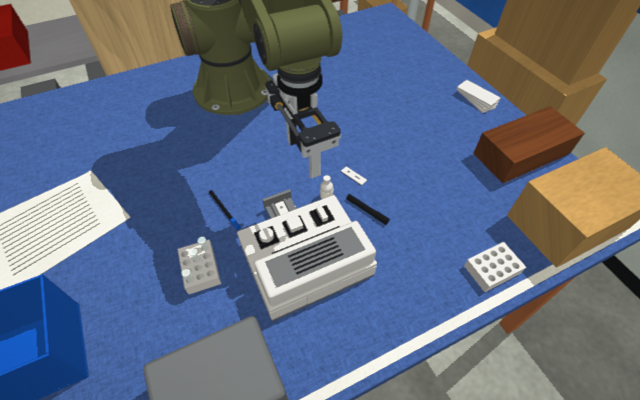

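View pics/side0.png

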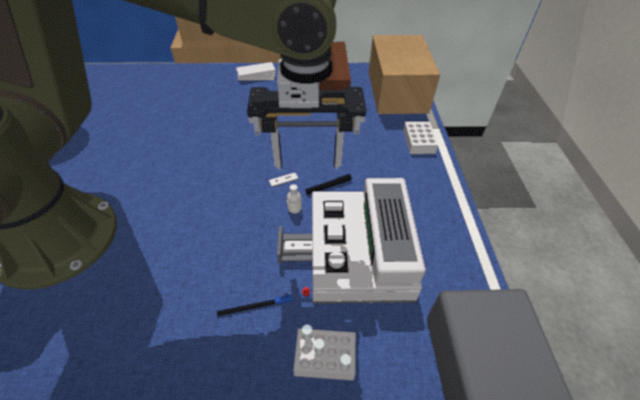

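The scene view shows the reader near (305,255), with its keys at (267,235), (295,225) and (322,213). In the side view the keys are at (335,208), (335,234) and (337,261), and the tray plate is at (281,245). I'll zoom in.

```bash
python3 - <<'E'
import cv2
a=cv2.imread("pics/side0.png")[165:310,265:430];b=cv2.imread("pics/scene0.png")[165:330,225:390]
cv2.imwrite("pics/side0c.png",cv2.resize(a,None,fx=4.5,fy=4.0,interpolation=2)[:, :])
cv2.imwrite("pics/scene0c.png",cv2.resize(b,None,fx=3.6,fy=3.6,interpolation=2))
E
```

```text
(no output)
```

View pics/side0c.png

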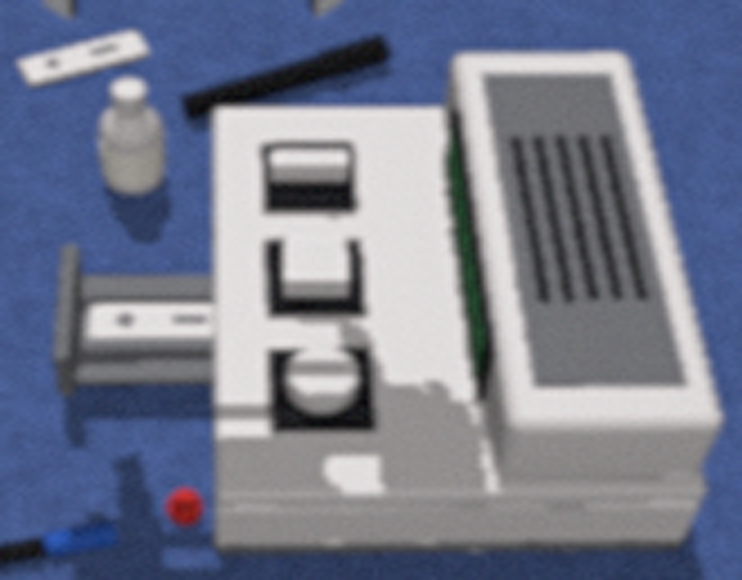

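View pics/scene0c.png

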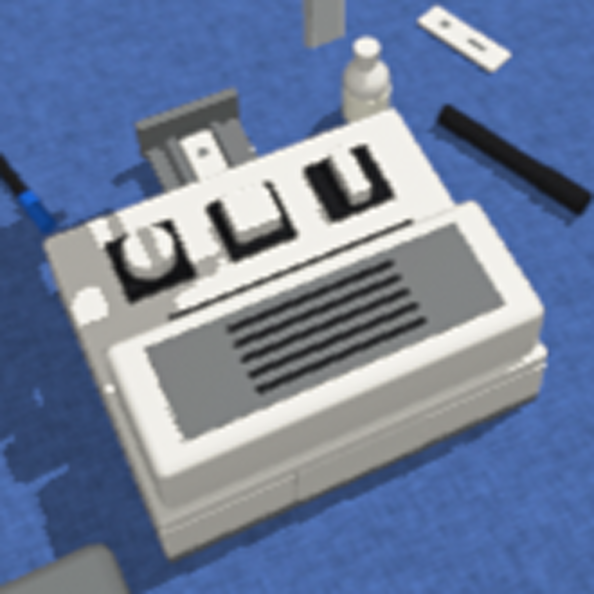

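```bash
cat > h.py <<'E'
import numpy as np
from cell import optics
def ray(c,u,v,z):
    R=np.array(c["R"]);t=np.array(c["t"]);C=-R.T@t
    d=R.T@np.array([(u-c["cx"])/c["fx"],(v-c["cy"])/c["fy"],1]);return C+d*(z-C[2])/d[2]
def dep(c,u,v):
    R=np.array(c["R"]);t=np.array(c["t"]);z=c["range_z"][int(round(v)),int(round(u))]
    return R.T@(np.array([(u-c["cx"])/c["fx"]*z,(v-c["cy"])/c["fy"]*z,z])-t)
E
python3 - <<'E'
from h import *
c=optics.camera("side");d=optics.camera("scene")
for k in(c,d):print("C",np.round(-np.array(k["R"]).T@np.array(k["t"]),0))
for n,cc,f,o,P in[("side",c,(4.5,4),(265,165),[("deckFL",213,107,60),("deckFR",216,436,60),("round",322,375,79),("roundtopc",322,368,79),("squaretop",317,258,79),("bartop",310,163,79),("platL",63,247,45),("platL2",77,247,45),("platR",57,352,45),("platRlow",57,385,20),("cap",184,505,8),("bottle",130,90,75),("roundbaseR bl",275,430,66),("br",375,430,66),("sqtl",268,241,66),("sqbr",362,314,66),("bartl",264,145,66)]),
 ("scene",d,(3.6,3.6),(225,165),[("deckFL",395,110,60),("deckFR",47,243,60),("round",150,247,79),("square",252,210,79),("bar",352,172,79),("plateL",236,90,45),("plateR",138,123,45)])]:
  for nm,x,y,z in P:
    u=o[0]+x/f[0];v=o[1]+y/f[1]
    print(n,nm,round(u,1),round(v,1),np.round(ray(cc,u,v,z),1),"depth",np.round(dep(cc,u,v),1))
E
```

```text
C [ 551. -493.  670.]
C [1060. -212.  806.]
side deckFL 312.3 191.8 [557.6  69.1  60. ] depth [558.2 116.2   8.9]
side deckFR 313.0 274.0 [ 555.1 -139.1   60. ] depth [ 555.2 -138.1   58.3]
side round 336.6 258.8 [ 599.5 -119.    79. ] depth [ 599.5 -118.8   78.7]
side roundtopc 336.6 257.0 [ 599.7 -115.1   79. ] depth [ 599.6 -116.    80.3]
side squaretop 335.4 229.5 [601.4 -51.   79. ] depth [601.4 -50.9  78.8]
side bartop 333.9 205.8 [601.7  10.9  79. ] depth [601.8  11.8  77.9]
side platL 279.0 226.8 [485.9 -15.6  45. ] depth [486.2 -17.4  47.4]
side platL2 282.1 226.8 [492.5 -15.8  45. ] depth [488.4  17.4   1.6]
side platR 277.7 253.0 [485.9 -81.1  45. ] depth [485.9 -80.9  44.8]
side platRlow 277.7 261.2 [484.2 -84.5  20. ] depth [484.3 -85.1  20.8]
side cap 305.9 291.2 [ 540.9 -146.8    8. ] depth [ 541.  -149.8   13.8]
side bottle 293.9 187.5 [517.2  68.8  75. ] depth [517.3  67.9  76. ]
side roundbaseR bl 326.1 272.5 [ 579.4 -140.    66. ] depth [ 579.6 -138.1   62.8]
side br 348.3 272.5 [ 620.6 -141.1   66. ] depth [ 621.3 -137.5   59.8]
side sqtl 324.6 225.2 [580.9 -30.   66. ] depth [580.8 -30.3  66.4]
side sqbr 345.4 243.5 [620.2 -76.1  66. ] depth [620.6 -73.3  62. ]
side bartl 323.7 201.2 [581.5  35.2  66. ] depth [581.5  35.5  65.7]
scene deckFL 334.7 195.6 [561.1  72.6  60. ] depth [562.2  72.   61.6]
scene deckFR 238.1 232.5 [ 558.3 -164.8   60. ] depth [ 559.9 -164.9   62.3]
scene round 266.7 233.6 [ 600.6 -112.1   79. ] depth [ 602.2 -112.5   81.4]
scene square 295.0 223.3 [603.3 -47.2  79. ] depth [603.7 -47.4  79.7]
scene bar 322.8 212.8 [604.8  19.4  79. ] depth [605.5  19.   80.1]
scene plateL 290.6 190.0 [488.9  -9.8  45. ] depth [457.4   1.3   3. ]
scene plateR 263.3 199.2 [485.8 -79.1  45. ] depth [486.9 -79.3  46.4]
```

Measured: the reader origin is about (657,-50) with a yaw of about -0.025. The plate's outer face is at x≈486, y≈-46, and should reach x≈545 when home. The round key is at about (600,-114). Tool axes are tx = -y, ty = -z and tz = +x. I'll start by moving back and closing the fingers.

```bash
python3 -m creep '[{"tx":0.1,"tz":-0.22,"ty":0,"turn":0,"fingers":0},{"tx":0.23,"tz":-0.45,"ty":0,"turn":0,"fingers":0},{"tx":0.23,"tz":-0.58,"ty":0,"turn":0,"fingers":0},{"tx":0.23,"tz":-0.58,"ty":0,"turn":0,"fingers":0},{"tx":0.23,"tz":-0.58,"ty":0,"turn":0,"fingers":0},{"tx":0.23,"tz":-0.58,"ty":0,"turn":0,"fingers":0},{"tx":0.23,"tz":-0.58,"ty":0,"turn":0,"fingers":0},{"tx":0.23,"tz":-0.58,"ty":0,"turn":0,"fingers":0}]' 20
```

```text
clock: 1.0
eef_pos: [434.2, -45.8, 204.9]
eef_rot: [-1.572, 0.0, -1.57]
wrist_force: [0.1, -0.6, -0.3]
finger_gap: 33.7
```

```bash
python3 -m creep '[{"ty":0,"fingers":0},{"ty":0,"fingers":0},{"ty":0,"fingers":0},{"ty":0,"fingers":0},{"ty":0,"fingers":0},{"ty":0.15,"fingers":0},{"ty":0.35,"fingers":0},{"ty":0.55,"fingers":0},{"ty":0.75,"fingers":0},{"ty":0.85,"fingers":0},{"ty":0.915,"fingers":0},{"ty":0.915,"fingers":0},{"ty":0.915,"fingers":0}]'
python3 - <<'E'
from h import *;import cv2
c=optics.camera("side");cv2.imwrite("pics/side1.png",cv2.resize(c["frame"][130:330,220:460,::-1],None,fx=3,fy=3,interpolation=2))
E
```

```text
$[0]: bad value
```

View pics/side1.png

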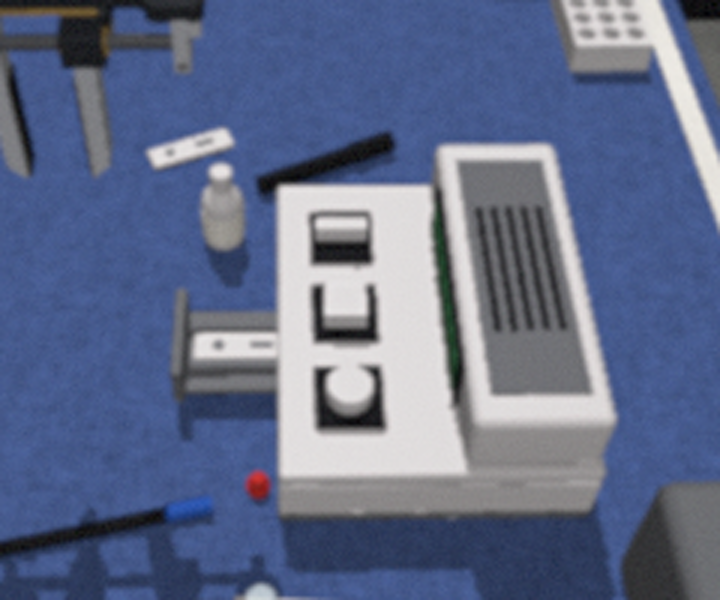

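The row was refused, so every field is required, and nothing moved. The view is now unshadowed. It shows the round cap's top centre at about (336.7,256.7), which agrees with the earlier estimate, and the fingers half closed. Next is the descent.

```bash
python3 -m creep '[{"tx":0,"ty":0,"tz":0,"turn":0,"fingers":0},{"tx":0,"ty":0,"tz":0,"turn":0,"fingers":0},{"tx":0,"ty":0,"tz":0,"turn":0,"fingers":0},{"tx":0,"ty":0,"tz":0,"turn":0,"fingers":0},{"tx":0,"ty":0.15,"tz":0,"turn":0,"fingers":0},{"tx":0,"ty":0.35,"tz":0,"turn":0,"fingers":0},{"tx":0,"ty":0.55,"tz":0,"turn":0,"fingers":0},{"tx":0,"ty":0.75,"tz":0,"turn":0,"fingers":0},{"tx":0,"ty":0.85,"tz":0,"turn":0,"fingers":0},{"tx":0,"ty":0.915,"tz":0,"turn":0,"fingers":0},{"tx":0,"ty":0.915,"tz":0,"turn":0,"fingers":0},{"tx":0,"ty":0.915,"tz":0,"turn":0,"fingers":0}]'
python3 - <<'E'
from h import *;import cv2
c=optics.camera("side");cv2.imwrite("pics/side2.png",cv2.resize(c["frame"][130:330,220:460,::-1],None,fx=3,fy=3,interpolation=2))
E
```

```text
clock: 2.25
eef_pos: [434.1, -45.9, 22.3]
eef_rot: [-1.572, 0.0, -1.57]
wrist_force: [0.1, 0.3, 0.6]
finger_gap: 0.7
```

View pics/side2.png

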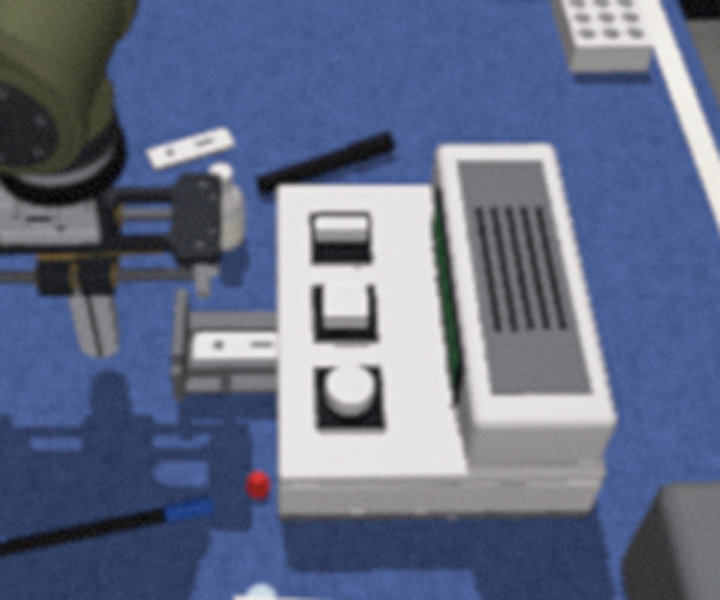

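The closed fingers are at crop (95,340) in front of the plate. An outer jaw part hangs down at crop (205,285), so I'll check its height before it passes over the deck.

```bash
python3 - <<'E'
from h import *
c=optics.camera("side")
for x,y in[(205,275),(205,285),(203,292),(230,210),(195,250),(95,350),(85,300),(112,320),(108,350)]:
    u=220+x/3;v=130+y/3;print(x,y,np.round(dep(c,u,v),0))
E
```

```text
205 275 [512. -79. 143.]
205 285 [512. -81. 135.]
203 292 [510. -80. 128.]
230 210 [522.  60.  44.]
195 250 [507. -76. 162.]
95 350 [430. -54.  29.]
85 300 [431. -54.  87.]
112 320 [446. -54.  64.]
108 350 [439. -55.  31.]
```

The lowest hanging part is at z≈125, which clears the deck. I'll approach and push slowly.

```bash
python3 -m creep '[{"tx":0,"ty":0,"tz":0.07,"turn":0,"fingers":0},{"tx":0,"ty":0,"tz":0.13,"turn":0,"fingers":0},{"tx":0,"ty":0,"tz":0.15,"turn":0,"fingers":0},{"tx":0,"ty":0,"tz":0.17,"turn":0,"fingers":0},{"tx":0,"ty":0,"tz":0.19,"turn":0,"fingers":0},{"tx":0,"ty":0,"tz":0.21,"turn":0,"fingers":0},{"tx":0,"ty":0,"tz":0.23,"turn":0,"fingers":0},{"tx":0,"ty":0,"tz":0.25,"turn":0,"fingers":0},{"tx":0,"ty":0,"tz":0.27,"turn":0,"fingers":0},{"tx":0,"ty":0,"tz":0.29,"turn":0,"fingers":0},{"tx":0,"ty":0,"tz":0.31,"turn":0,"fingers":0},{"tx":0,"ty":0,"tz":0.33,"turn":0,"fingers":0}]'
python3 - <<'E'
from h import *;import cv2
c=optics.camera("side");cv2.imwrite("pics/side3.png",cv2.resize(c["frame"][130:330,220:460,::-1],None,fx=3,fy=3,interpolation=2))
E
```

```text
clock: 3.55
eef_pos: [500.7, -45.9, 22.8]
eef_rot: [-1.571, -0.0, -1.57]
wrist_force: [-0.9, -1.1, -1.2]
finger_gap: 0.3
```

View pics/side3.png

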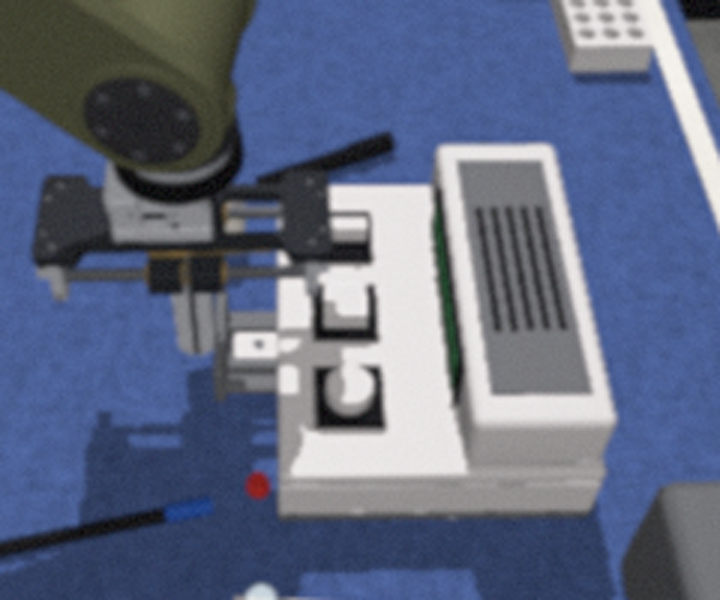

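The plate has moved in to crop x≈218, i.e. x≈516, with about 29 mm still to go. I'll continue and ease off near the stop.

```bash
python3 -m creep '[{"tx":0,"ty":0,"tz":0.02,"turn":0,"fingers":0},{"tx":0,"ty":0,"tz":0.04,"turn":0,"fingers":0},{"tx":0,"ty":0,"tz":0.06,"turn":0,"fingers":0},{"tx":0,"ty":0,"tz":0.08,"turn":0,"fingers":0},{"tx":0,"ty":0,"tz":0.1,"turn":0,"fingers":0},{"tx":0,"ty":0,"tz":0.11,"turn":0,"fingers":0},{"tx":0,"ty":0,"tz":0.12,"turn":0,"fingers":0},{"tx":0,"ty":0,"tz":0.125,"turn":0,"fingers":0},{"tx":0,"ty":0,"tz":0.13,"turn":0,"fingers":0},{"tx":0,"ty":0,"tz":0.135,"turn":0,"fingers":0}]'
```

```text
clock: 4.6
eef_pos: [528.3, -45.9, 22.8]
eef_rot: [-1.57, -0.0, -1.57]
wrist_force: [-1.3, -1.8, -0.1]
finger_gap: 0.6
```

```bash
python3 -m creep '[{"tx":0,"ty":0,"tz":0.005,"turn":0,"fingers":0},{"tx":0,"ty":0,"tz":0.005,"turn":0,"fingers":0}]'; python3 -m creep '[{"tx":0,"ty":0,"tz":0.005,"turn":0,"fingers":0},{"tx":0,"ty":0,"tz":0.005,"turn":0,"fingers":0}]'
```

```text
clock: 4.8
eef_pos: [529.4, -45.9, 22.9]
eef_rot: [-1.57, -0.0, -1.57]
wrist_force: [-1.9, -0.7, 0.4]
finger_gap: 0.7
clock: 5.0
eef_pos: [530.5, -45.8, 22.9]
eef_rot: [-1.57, -0.0, -1.57]
wrist_force: [-0.2, -0.3, -1.4]
finger_gap: 0.6
```

Force is still at friction level, so I'll keep stepping 1 mm at a time.

```bash
python3 -m creep '[{"tx":0,"ty":0,"tz":0.005,"turn":0,"fingers":0},{"tx":0,"ty":0,"tz":0.005,"turn":0,"fingers":0}]'; python3 -m creep '[{"tx":0,"ty":0,"tz":0.005,"turn":0,"fingers":0},{"tx":0,"ty":0,"tz":0.005,"turn":0,"fingers":0}]'
```

```text
clock: 5.2
eef_pos: [531.7, -45.8, 22.9]
eef_rot: [-1.57, -0.0, -1.57]
wrist_force: [-1.6, 0.1, -0.4]
finger_gap: 0.4
clock: 5.4
eef_pos: [532.0, -45.8, 22.8]
eef_rot: [-1.572, 0.0, -1.57]
wrist_force: [-6.0, -0.9, 3.2]
finger_gap: 0.5
```

```bash
 python3 -m creep '[{"tx":0,"ty":0,"tz":0.005,"turn":0,"fingers":0},{"tx":0,"ty":0,"tz":0.005,"turn":0,"fingers":0}]'
python3 - <<'E'
from h import *;import cv2
c=optics.camera("side");cv2.imwrite("pics/side4.png",cv2.resize(c["frame"][190:290,240:360,::-1],None,fx=6,fy=6,interpolation=2))
E
```

```text
clock: 5.6
eef_pos: [532.0, -45.8, 22.8]
eef_rot: [-1.574, 0.0, -1.57]
wrist_force: [-10.1, -0.4, 7.2]
finger_gap: 0.7
```

View pics/side4.png

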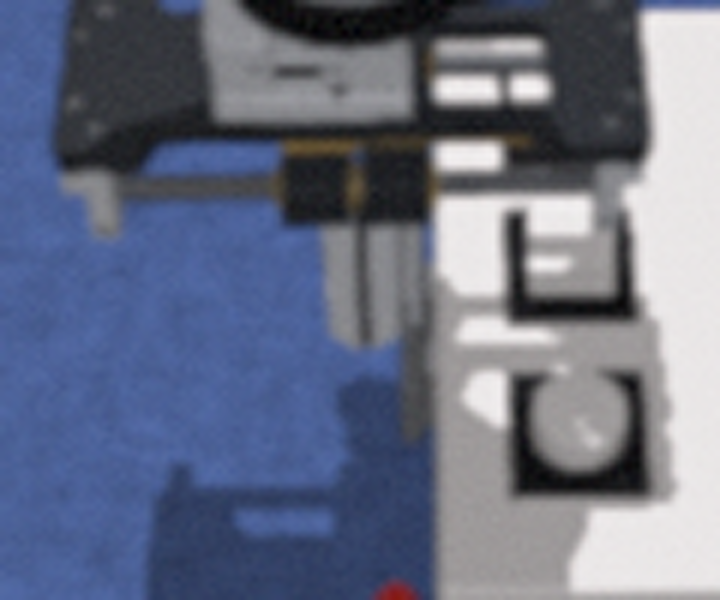

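The TCP stalled at x=532.0 with force rising to 10 N, and the plate sits just in front of the front face, so the tray is at its stop. Next: back off, lift, and move over the round key.

```bash
python3 -m creep '[{"tx":0,"ty":0,"tz":-0.03,"turn":0,"fingers":0},{"tx":0,"ty":0,"tz":-0.1,"turn":0,"fingers":0},{"tx":0,"ty":0,"tz":-0.15,"turn":0,"fingers":0},{"tx":0,"ty":-0.1,"tz":-0.15,"turn":0,"fingers":0},{"tx":0,"ty":-0.3,"tz":-0.15,"turn":0,"fingers":0},{"tx":0,"ty":-0.5,"tz":-0.15,"turn":0,"fingers":0},{"tx":0,"ty":-0.6,"tz":-0.15,"turn":0,"fingers":0},{"tx":0,"ty":-0.6,"tz":-0.15,"turn":0,"fingers":0}]'
python3 - <<'E'
from h import *;import cv2
for n,(a,b) in {"side":((190,290),(240,360)),"scene":((170,290),(210,360))}.items():
  c=optics.camera(n);cv2.imwrite(f"pics/{n}5.png",cv2.resize(c["frame"][a[0]:a[1],b[0]:b[1],::-1],None,fx=5,fy=5,interpolation=2))
E
```

```text
clock: 6.45
eef_pos: [503.6, -46.0, 145.8]
eef_rot: [-1.569, -0.001, -1.57]
wrist_force: [0.2, 0.0, -0.3]
finger_gap: 0.3
```

View pics/side5.png

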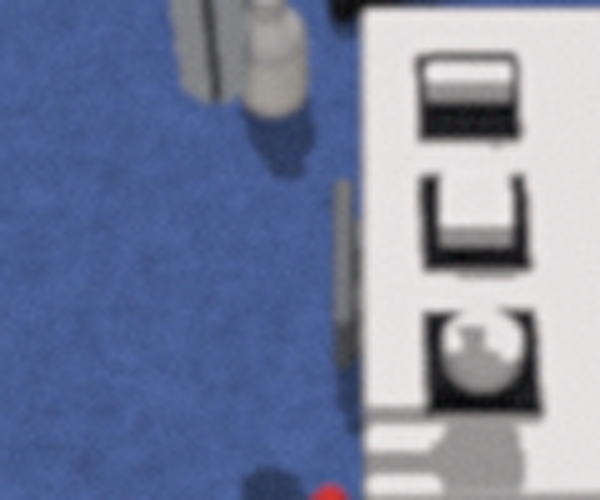

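View pics/scene5.png

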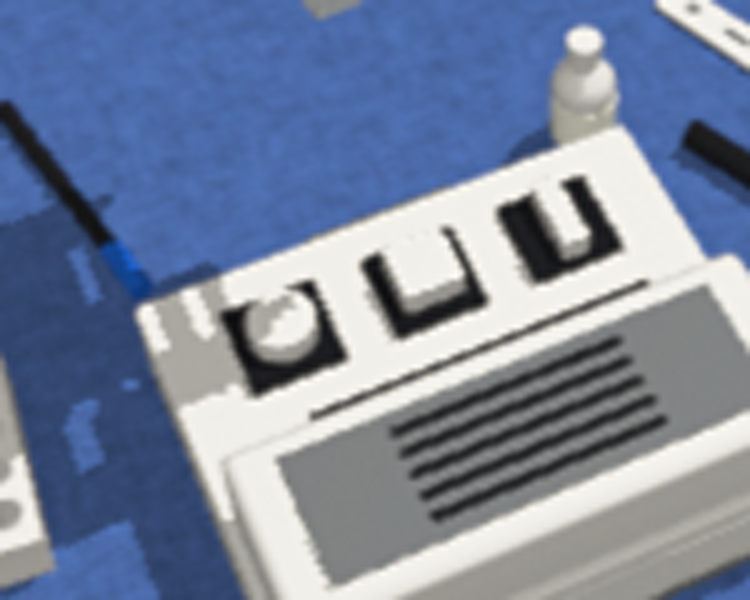

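The tray plate, at side crop (345,275), lies against the front with no tray floor showing. The round cap is at side crop (482,339) and scene crop (281,316). I'll check both numerically.

```bash
python3 - <<'E'
from h import *
c=optics.camera("side");d=optics.camera("scene")
print(ray(c,240+334/5,190+180/5,45),ray(c,240+334/5,190+325/5,45))
print(ray(c,240+482/5,190+339/5,79),ray(d,210+281/5,170+316/5,79))
from cell import monitor;print(monitor.read_state()["eef_pos"])
E
```

```text
[544.3754717  -14.99616571  45.        ] [543.78572028 -87.24176645  45.        ]
[ 599.3041762  -116.87084592   79.        ] [ 599.24026985 -112.6601562    79.        ]
[501.77056468 -45.750693   141.50755236]
```

```bash
python3 -m creep '[{"tx":0.1,"ty":0,"tz":0.15,"turn":0,"fingers":0},{"tx":0.25,"ty":0,"tz":0.35,"turn":0,"fingers":0},{"tx":0.344,"ty":0,"tz":0.49,"turn":0,"fingers":0},{"tx":0.344,"ty":0,"tz":0.49,"turn":0,"fingers":0},{"tx":0.344,"ty":0.1,"tz":0.49,"turn":0,"fingers":0},{"tx":0.344,"ty":0.2,"tz":0.49,"turn":0,"fingers":0},{"tx":0.344,"ty":0.27,"tz":0.49,"turn":0,"fingers":0},{"tx":0.344,"ty":0.27,"tz":0.49,"turn":0,"fingers":0},{"tx":0.344,"ty":0.27,"tz":0.49,"turn":0,"fingers":0}]'
python3 - <<'E'
from h import *;import cv2
for n,(a,b) in {"side":((190,290),(270,390)),"scene":((170,290),(210,360))}.items():
  c=optics.camera(n);cv2.imwrite(f"pics/{n}6.png",cv2.resize(c["frame"][a[0]:a[1],b[0]:b[1],::-1],None,fx=5,fy=5,interpolation=2))
E
```

```text
clock: 7.55
eef_pos: [599.5, -114.3, 87.1]
eef_rot: [-1.576, 0.001, -1.57]
wrist_force: [-0.1, 0.2, 0.3]
finger_gap: 0.5
```

View pics/side6.png

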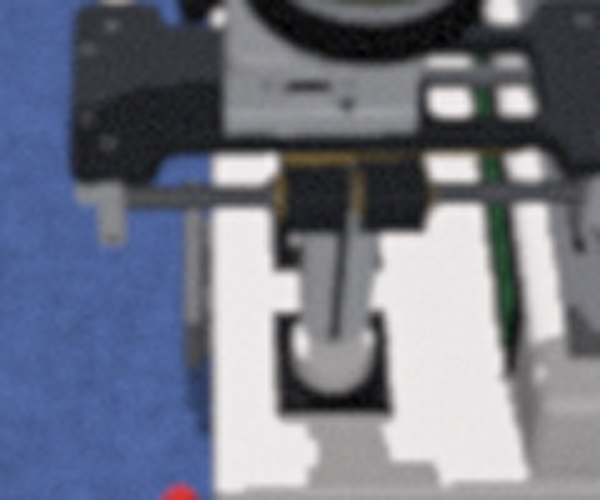

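View pics/scene6.png

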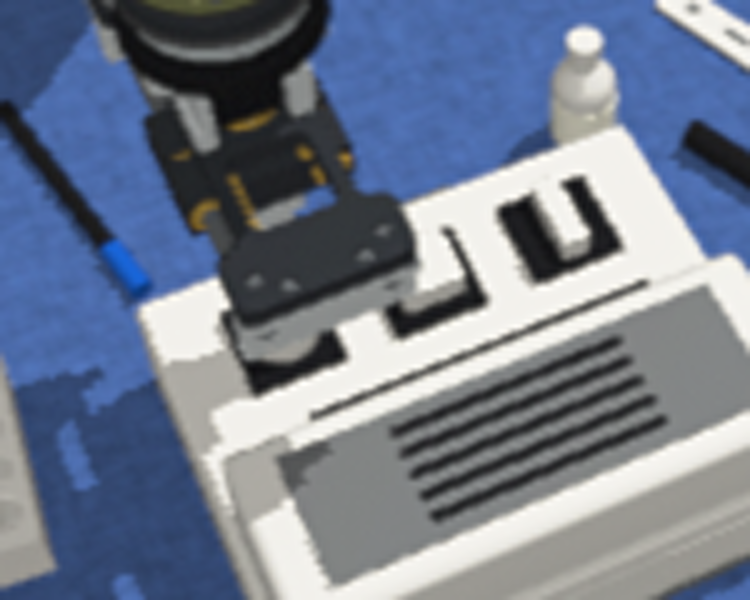

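The fingertips are centred over the round cap at side crop (335,345). I'll press in small steps while watching Fz.

```bash
python3 -m creep '[{"tx":0,"ty":0.02,"tz":0,"turn":0,"fingers":0},{"tx":0,"ty":0.03,"tz":0,"turn":0,"fingers":0},{"tx":0,"ty":0.03,"tz":0,"turn":0,"fingers":0}]'; python3 -m creep '[{"tx":0,"ty":0.01,"tz":0,"turn":0,"fingers":0},{"tx":0,"ty":0.01,"tz":0,"turn":0,"fingers":0}]';python3 -m creep '[{"tx":0,"ty":0.01,"tz":0,"turn":0,"fingers":0},{"tx":0,"ty":0.01,"tz":0,"turn":0,"fingers":0}]'
```

```text
clock: 7.95
eef_pos: [599.8, -114.5, 81.8]
eef_rot: [-1.575, 0.0, -1.57]
wrist_force: [-0.3, -0.5, 0.1]
finger_gap: 0.7
clock: 8.15
eef_pos: [599.7, -114.4, 79.5]
eef_rot: [-1.575, 0.0, -1.57]
wrist_force: [-0.4, 0.6, 0.9]
finger_gap: 0.7
clock: 8.35
eef_pos: [599.8, -114.5, 77.5]
eef_rot: [-1.575, 0.0, -1.57]
wrist_force: [-0.4, 0.9, 1.5]
finger_gap: 0.4
```

```bash
python3 -m creep '[{"tx":0,"ty":0.01,"tz":0,"turn":0,"fingers":0},{"tx":0,"ty":0.01,"tz":0,"turn":0,"fingers":0}]'; python3 -m creep '[{"tx":0,"ty":0.007,"tz":0,"turn":0,"fingers":0},{"tx":0,"ty":0.007,"tz":0,"turn":0,"fingers":0},{"tx":0,"ty":0.007,"tz":0,"turn":0,"fingers":0}]'
```

```text
clock: 8.55
eef_pos: [599.9, -114.5, 75.5]
eef_rot: [-1.575, 0.0, -1.57]
wrist_force: [-0.0, 0.8, 3.3]
finger_gap: 0.1
clock: 8.85
eef_pos: [599.9, -114.5, 74.2]
eef_rot: [-1.575, 0.0, -1.57]
wrist_force: [-2.4, 0.1, 4.5]
finger_gap: 0.0
```

Spring force matches about 4.9 mm of travel. I'll go 1 mm more for margin, then release.

```bash
python3 -m creep '[{"tx":0,"ty":0.005,"tz":0,"turn":0,"fingers":0},{"tx":0,"ty":0.006,"tz":0,"turn":0,"fingers":0},{"tx":0,"ty":0.006,"tz":0,"turn":0,"fingers":0}]'; python3 -m creep '[{"tx":0,"ty":-0.01,"tz":0,"turn":0,"fingers":0},{"tx":0,"ty":-0.03,"tz":0,"turn":0,"fingers":0},{"tx":0,"ty":-0.06,"tz":0,"turn":0,"fingers":0},{"tx":0,"ty":-0.15,"tz":0,"turn":0,"fingers":0},{"tx":0,"ty":-0.35,"tz":0,"turn":0,"fingers":0},{"tx":0,"ty":-0.5,"tz":0,"turn":0,"fingers":0},{"tx":0,"ty":-0.6,"tz":-0.15,"turn":0,"fingers":0},{"tx":0,"ty":-0.6,"tz":-0.4,"turn":0,"fingers":0},{"tx":0,"ty":-0.6,"tz":-0.6,"turn":0,"fingers":0},{"tx":0,"ty":-0.6,"tz":-0.75,"turn":0,"fingers":0},{"tx":0,"ty":-0.6,"tz":-0.75,"turn":0,"fingers":0},{"tx":0,"ty":-0.6,"tz":-0.75,"turn":0,"fingers":0}]'
python3 - <<'E'
from h import *;import cv2
for n,(a,b) in {"side":((160,290),(250,400)),"scene":((170,290),(210,360))}.items():
  c=optics.camera(n);cv2.imwrite(f"pics/{n}7.png",cv2.resize(c["frame"][a[0]:a[1],b[0]:b[1],::-1],None,fx=4.5,fy=4.5,interpolation=2))
  if n=="side":print(dep(c,336.5,257.5),dep(c,335,230),ray(c,306.8,226,45))
  else: print(dep(c,266.2,233.2))
E
```

```text
clock: 9.15
eef_pos: [599.9, -114.5, 73.1]
eef_rot: [-1.575, 0.0, -1.57]
wrist_force: [-2.0, 1.2, 5.2]
finger_gap: 0.4
clock: 10.35
eef_pos: [450.7, -114.7, 194.3]
eef_rot: [-1.573, -0.0, -1.571]
wrist_force: [0.2, -0.4, 0.5]
finger_gap: 0.5
[ 550.50434187 -492.84784832  669.88125711] [600.30923536 -53.24619759  80.32505686] [544.3754717  -14.99616571  45.        ]
[ 599.99388949 -112.82269365   80.18884286]
```

View pics/side7.png

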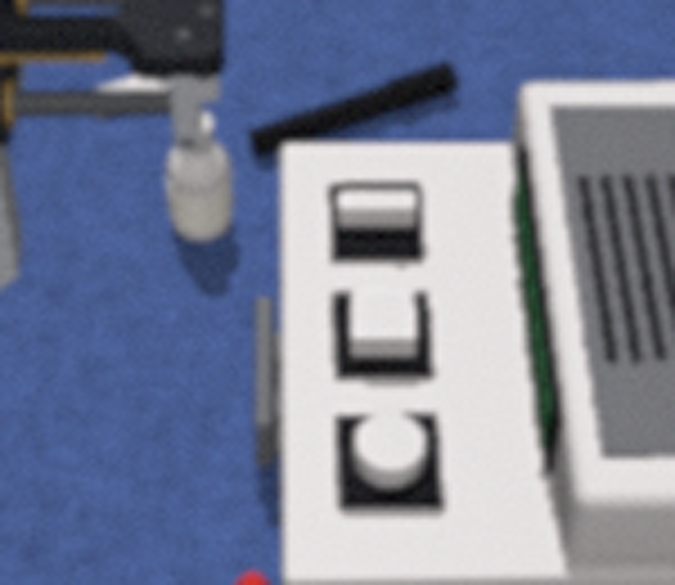

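View pics/scene7.png

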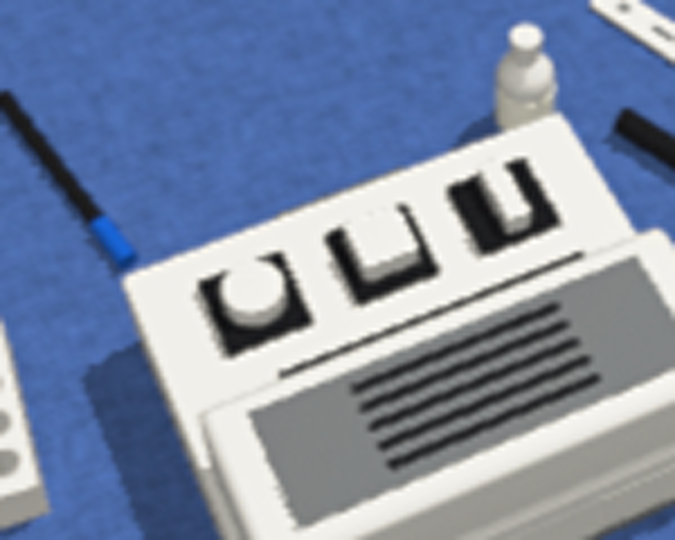

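The tray plate sits at the front at side crop (265,380), the round key is back up at scene crop (255,290), nothing else has moved, and the arm is clear.

```bash
python3 -c "
from cell import manip;print(manip.sign_off())"
```

```text
the job is handed in; nothing more can be done
None
```

The tray is fully home and the round start key was pressed and released. I handed the job in at about 10.5 s of the 45 s allowed.

- **Tray:** I pushed it with closed fingertips until it stopped moving, at TCP x = 532.0 with about 10 N. Afterwards the plate face measured x ≈ 544, against 545 expected, which is within the calibration.
- **Round key:** I pressed it to TCP z = 73.1, about 6 mm of travel, with about 5 N. That is past the 4 mm at which the press registers and matches the spring. I then raised the fingers and withdrew.
- **Last checks:** The round cap is back at 80 mm by scene depth, against 79 expected. The square key measured 80 mm and the bar key looks untouched. The bottle, pen, marker, stopper and spare cassette looked unmoved in the last views. The tubes were mostly out of frame, but the arm never went near them.
- **Failed or disagreed:** One side-camera depth check on the round cap gave no reading. The first descent command was refused for missing fields, and nothing moved. The two cameras disagreed by about 4 mm in y on the key, so I aimed between them.

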